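# Load a tag-tape spool and clamp it with the ratchet lever

### The job

Take the front spool of tag tape from the sloped rack lane, letting the ones behind roll forward, and lay it in the V-cradle of the spool holder, between the blue end plate and the sprung steel plate. Then pump the red-handled ratchet lever back and forth until the spool is clamped against the end plate with the green part of the gauge strip at the carriage's edge (white gone, not yet down to only red), and let go. Advance the carriage only with the lever, not by pushing on it or the plate, and leave the other spools in the lane and the bottle, jar and brush where they stand.

Things in the scene. Friction and masses are not known exactly. Their poses are not given: they have to be found in the camera images.
- spool_front_center (a point): Centre of the front (lowest) of three alike loose spools in the lane, 120 g; the one to take. Orange flanges 70 mm across, 5 mm thick; white wound core 30 mm across, 40 mm long between them (50 mm over all). Its own y axis is the spool's axis (it may have rolled about it). Can be gripped across the core from above, fingers between the flanges.
- spool_second_center (a point): Centre of the second, like spool; touches the front one in the lane and rolls forward to the stop by itself when that is taken. Stays in the lane.
- spool_third_center (a point): Centre of the third, like spool, behind the second. Stays in the lane.
- lane: Green and aluminium flow lane, fixed, 290 x 66 mm, rising at 6 degrees. Origin on the bench below its front stop, mid-width; x runs up the lane, y across it, along the spools' axes. A spool at the stop has its centre at x 31, z 68 mm; the next 70 mm further up. Fences stand 18 mm above the floor outside the flanges; the stop is two tabs 40 mm high before the flanges, open between them.
- holder: Grey base (365 x 110 x 10 mm, fixed) of the spool holder. Origin at bench level below the cradle's axis; x runs from the blue end plate towards the ratchet, z up. End plate: inner face at x = -20 mm, top 85 mm high. V-cradle: two steel bars, x = -20 to 104 mm, top edges 39 mm high, 31 mm to either side; a spool in it lies along x, centre at y 0, z 60 mm, and slides along x when pushed.
- cradle (a point): Point on the axis of a lying spool in the cradle, 60 mm above the bench, 55 mm from the inner face of the end plate (x = 35 mm of the holder); axes as the holder.
- carriage: Blue block (40 x 52 mm, top 78 mm high) with a toothed rack bar behind; slides along the holder. Axes as the holder's; origin at the holder's when fully back, moving towards the end plate (holder -x) as it advances (starts 0 to 31 mm on, limit 98). Held by a 20 N brake, it does not slip back. Block's front edge at x = 128 mm of this body.
- plate_face (a point): Centre of the face of the sprung steel plate (8 mm thick, 56 mm wide, from 42 to 85 mm above the bench) that looks at the end plate, 60 mm above the bench. Carried by the carriage ahead of it on a spring; free opening between it and the end plate at the start is 79 to 110 mm.
- plate (a joint): How far the sprung plate is pressed back towards the carriage, m: 0 free, 0.026 at most; 0.6 N per mm. A gauge strip on the plate's rear runs under the block's front edge: at that edge it is white below 0.006, green from 0.006 to 0.016, red (no green left showing) beyond 0.016. Must end in the green.
- lever (a joint): Ratchet lever angle, rad: 0 at its back stop (handle nearer the end plate), 0.56 at its forward stop (holder +x). Starts at 0 to 0.3, stays where left. Fully forward pushes the rack on by one 10 mm tooth (the first stroke 0 to 23 mm); fully back, the pawl folds and drops behind the next tooth, the carriage stays. Much shorter strokes miss the next tooth. Up to about 10 N at the handle.
- lever_pivot (a point): Upright pivot axis of the lever, at the height of lever_grip; at x = 190, y = -42 mm of the holder. From it the lever arm points along holder -y at lever angle 0.28; growing angles turn counter-clockwise seen from above.
- lever_grip (a point): On the centre line of the red upright handle post at the lever's end, 140 mm from the pivot, 90 mm above the bench. Post 22 mm across, from 57 mm (top of the arm) to 117 mm above the bench; can be pinched from above at any yaw and turns in the grip.
- bottle: White bottle with green cap, 44 mm across, 110 mm tall; origin centre of underside. Leave alone.
- jar: White jar with brass lid, 52 mm across, 55 mm tall; origin centre of underside. Leave alone.
- brush: Small wooden brush block lying on its black bristles, 85 x 34 x 28 mm; origin centre of underside. Leave alone.
Things that resemble listed ones, but are neither listed nor needed, are in the scene too. What is shaped like the part that bears spool_front_center but pink is not meant.

How it is judged:
By the outcome, as a careful person would: the job done as asked, in the order asked, and still so for the second after the job is handed in, with the robot touching nothing.
It also fails if it takes over 72 s, if anything falls off the work surface, if the arm or the gripper's body presses on something with over 40 N, if the wrist force passes 120 N, or if a joint passes its speed limit or range.

### The arm

A 6-joint arm with a two-finger parallel gripper is mounted at the origin on the work surface. World frame = base frame: x ahead of the robot, y to its left, z up, the work surface at z = 0. Lengths are in m, angles in degrees, forces in N, time in s.
With the tool pointing down it reaches from about 0.4 to 0.825 m from the base axis. Payload 7 kg.
Tool frame: the origin (TCP) lies on the centre line of the jaws, within the pads' length; the fingertips stand 8 mm ahead of it and the grasp point (between the pads) lies 11 mm behind it; z points along the fingers, y is the line along which they close (so a half turn about z gives the same grasp; the last joint's range is limited). The gripper opens to 88 mm and grips with 3 to 60 N. Pads are 19 mm wide; open, the fingers measure 130 mm over their backs; the gripper's body (78 mm by 193 mm) begins 47 mm behind the grasp point.
Start: joints at [-53.68, 20.546, 0.682, 0, -70.136, -16.507], TCP at [0.229, -0.635, 0.201] pointing down, gripper open.
Joint ranges: [-176.03, 176.03], [-82.01, 121.73], [-58.28, 71.71], [-173.87, 95.51], [-174.79, -0.11], [-173.66, 173.66]. Speed limits (degrees/s): [136.94, 136.94, 172.46, 180, 180, 180].

### API

Orientations are given as [roll, pitch, yaw] about the fixed x, y, z axes, in that order (R = Rz(yaw) Ry(pitch) Rx(roll)).
In Python, from plant import telemetry, viewer, close_job, models gives the robot as it stands.
- The arm moves only by the shell command python3 -m handwheel 'ROWS' [FORCE]. ROWS is JSON, a list of rows, each an object with "grip": the closure, from -1 (fully open) to 1 (shut); "travel": the shift along the tool's x, y, z as a fraction of full scale, a list of three; "spin": the turn about the tool's z as a fraction of full scale. A call has 1 to 8 rows; each row shifts and turns the commanded pose from where the row before left it, along the tool's axes as they then stand; what a row does not reach is not made up. Full scale, the value 1, is 0.025 m for a shift and 5 degrees for a turn. A row lasts 1/8 s, in which the tool goes at most 62.5 mm and 10.7 degrees, less where a joint would pass 70% of its speed; a pose out of reach is approached as far as the arm can. A call with a number of a shift or a turn outside -1 to 1 is refused whole. A call with a gripper value outside its range is refused whole. The fingers move at their own pace and stop on an object; FORCE is the grip in N (left out, the last holds). Time passes only in rows, so rows that do not move let the fingers close. It gives the time, the measured TCP pose, the force, the opening and the grip force at its end, in the units of the state.
- telemetry.get_state(): the state, without advancing time (a new reading comes with each control period).
- viewer.capture(name): name is "side" or "top"; returns the picture (480x640x3 uint8, red, green, blue); there is no depth.
- viewer.calibration(name): a dict with "fx", "fy", "cx", "cy" (pixels), "T" (4x4, takes a point from camera to world coordinates). Camera axes: x right, y down, z forward; pixel columns grow to the right and rows downward; lengths in m; the calibration is good to about 2 mm. A picture is of the moment at which its call begins. calibration takes no time and is no camera call.
- close_job(): hands the job in; it is judged then, once.
Trained networks look in the newest picture that a camera, given by its name, has taken for a name from the list of things; names that differ only in an ending like _2 or _b are one class to them, and where a whole thing is asked for, a point or a joint stands for the part that bears it (a point fixed in the world has none). Each returns a list of dicts, best first, with "p" (0 to 1); they miss things now and then, are a little off and sometimes report something else, mostly with a low value. They report only what shows in the picture. A call takes as long as a camera call. They do not tell look-alikes from the thing itself.
- models.find_in(camera, thing): "position" ([column, row] in pixels, amid what is visible of it).
The state is a dict: "time_s": time; "joints": joint angles; "qd": joint speeds; "joint_torque": joint torques, N m; "tcp_pos": TCP position; "eef_rot": TCP orientation; "contact_force": force on the tool from outside, world axes, zero at the start; "moment": the same for the moment, N m; "gripper_width": finger opening in m; "gripper_force": force on a finger pad.
Only numpy, scipy, OpenCV 4.12 (cv2) and the standard library are available. Lean on these libraries where they do the work, as an engineer would, in place of code of your own. Each camera call takes 0.05 s, during which the arm holds its last target. There are 200 camera calls.

## Working session

There is one attempt and no reset: what is moved stays moved. The work goes in short steps, Python scripts to look and compute and a shell command to move; the robot and the scene stay as the last step left them, time stands still between calls to the robot, and variables do not carry over. Pictures are saved under pics/ and viewed, at most 10 in all, crops included, and the job is handed in when it is done.

```bash
ls; mkdir -p pics; cat > h.py <<'E'
import numpy as np, cv2
from plant import telemetry, viewer, models
def pix2z(cam,p,z):
    c=viewer.calibration(cam);T=np.array(c['T'])
    d=T[:3,:3]@np.array([(p[0]-c['cx'])/c['fx'],(p[1]-c['cy'])/c['fy'],1]);o=T[:3,3]
    return o+d*(z-o[2])/d[2]
def proj(cam,P):
    c=viewer.calibration(cam);T=np.array(c['T'])
    q=T[:3,:3].T@(np.array(P)-T[:3,3]);return [c['fx']*q[0]/q[2]+c['cx'],c['fy']*q[1]/q[2]+c['cy']]
def save(cam,name):
    im=viewer.capture(cam);cv2.imwrite('pics/'+name,im[:,:,::-1]);return im
E
python3 - <<'E'
from h import *
for c in('top','side'):
    save(c,c+'0.png');T=np.array(viewer.calibration(c)['T']);print(c,T.round(3).tolist(),viewer.calibration(c)['fx'])
Z=dict(spool_front_center=.068,lane=.03,holder=.01,carriage=.078,plate_face=.085,lever_grip=.117,bottle=.11,jar=.055,brush=.028)
for t,z in Z.items():
    for c in('top','side'):
        for d in models.find_in(c,t)[:4]: print(t,c,round(d['p'],2),np.round(d['position']),pix2z(c,d['position'],z).round(3))
print(telemetry.get_state())
E
```

```text
pics
top [[-0.019, -0.999, 0.05, 0.411], [-1.0, 0.018, -0.013, 0.009], [0.012, -0.05, -0.999, 1.689], [0.0, 0.0, 0.0, 1.0]] 604.8557346118863
side [[0.999, -0.034, 0.027, 0.459], [-0.04, -0.494, 0.868, -1.457], [-0.017, -0.869, -0.495, 0.916], [0.0, 0.0, 0.0, 1.0]] 624.2875259223423
spool_front_center top 0.89 [364. 226.] [ 0.524 -0.125  0.068]
spool_front_center top 0.72 [409. 244.] [ 0.472 -0.247  0.068]
spool_front_center top 0.69 [392. 288.] [ 0.356 -0.199  0.068]
spool_front_center side 0.72 [268. 304.] [ 0.346 -0.239  0.068]
spool_front_center side 0.71 [320. 302.] [ 0.47  -0.24   0.068]
spool_front_center side 0.63 [334. 283.] [ 0.505 -0.159  0.068]
spool_front_center side 0.23 [282. 197.] [0.361 0.354 0.068]
lane top 0.82 [413. 183.] [ 0.643 -0.269  0.03 ]
lane side 0.69 [395. 316.] [ 0.646 -0.255  0.03 ]
holder top 0.67 [249. 201.] [0.603 0.186 0.01 ]
holder top 0.66 [238. 216.] [0.561 0.22  0.01 ]
carriage top 0.64 [237. 199.] [0.601 0.213 0.078]
carriage side 0.56 [363. 217.] [0.606 0.176 0.078]
carriage side 0.52 [352. 229.] [0.569 0.103 0.078]
plate_face top 0.48 [238. 2
[... 715 characters left out ...]
8  0.028]
{'time_s': 1.0, 'joints': array([-5.36787665e+01,  2.05446996e+01,  6.82101634e-01,  9.83861370e-04,
       -7.01372267e+01, -1.65069354e+01]), 'qd': array([ 0.15076424,  0.00777567, -0.0614891 ,  0.04095648, -0.00855527,
        0.02492888]), 'joint_torque': array([-1.53549645e-04, -5.82388151e+01,  2.93304795e+01,  7.00227231e+00,
        1.24401588e-02, -2.77679925e-05]), 'tcp_pos': array([ 0.2287727 , -0.63502145,  0.20108418]), 'eef_rot': array([-1.79999569e+02, -8.37360854e-04, -1.60185368e+02]), 'contact_force': array([-0.95633817, -0.00648435,  0.23965397]), 'moment': array([ 0.05128353,  0.01649684, -0.08765279]), 'gripper_force': 0.0, 'gripper_width': 0.08762616425387587}
```

```bash
python3 - <<'E'
import cv2
a=cv2.imread('pics/top0.png')[130:330,130:510];cv2.imwrite('pics/topc.png',cv2.resize(a,None,fx=2.1,fy=2.1,interpolation=cv2.INTER_CUBIC))
b=cv2.imread('pics/side0.png')[160:420,240:500];cv2.imwrite('pics/sidec.png',cv2.resize(b,None,fx=2.3,fy=2.3,interpolation=cv2.INTER_CUBIC))
E
```

```text
(no output)
```

View pics/topc.png

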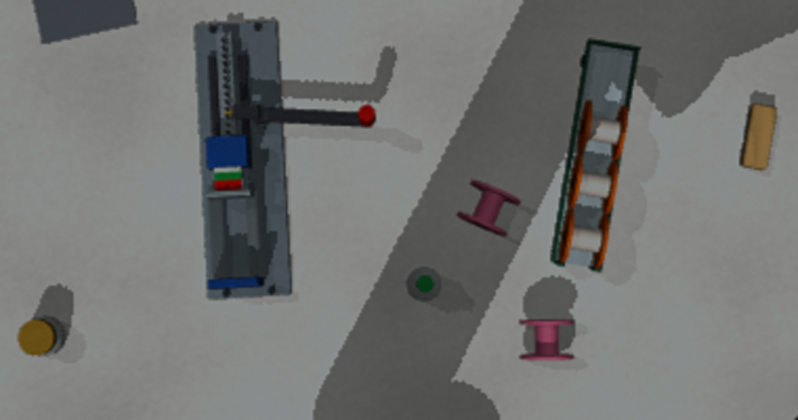

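View pics/sidec.png

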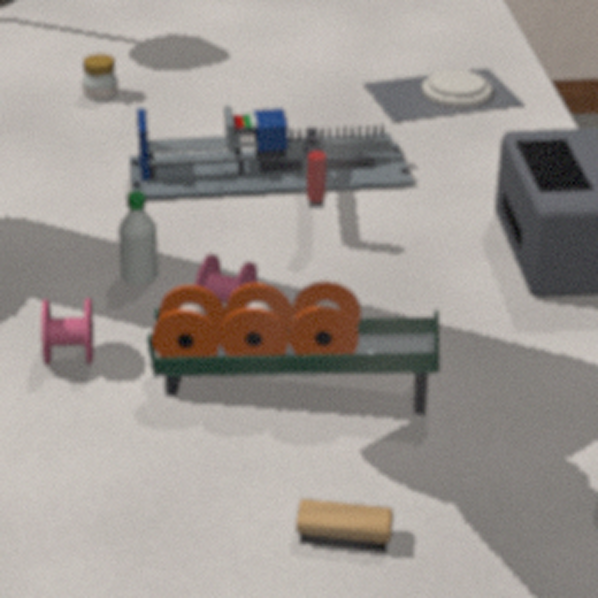

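```bash
cat > meas.py <<'E'
from h import *
def blob(im,f,z,n=1,roi=None,amin=15,cam='top'):
    r,g,b=[im[:,:,i].astype(int) for i in range(3)]
    m=f(r,g,b).astype(np.uint8)
    if roi: k=np.zeros_like(m);k[roi[1]:roi[3],roi[0]:roi[2]]=1;m*=k
    N,L,S,C=cv2.connectedComponentsWithStats(m)
    out=[]
    for i in np.argsort(-S[1:,4])[:n]+1:
        if S[i,4]<amin: continue
        pts=np.argwhere(L==i)[:,::-1].astype(np.float32)
        rc=cv2.boxPoints(cv2.minAreaRect(pts))
        out.append((S[i,4],C[i].round(1),pix2z(cam,C[i],z).round(4)[:2],[pix2z(cam,q,z).round(4)[:2].tolist() for q in rc]))
    return out
blue=lambda r,g,b:(b>1.6*r)&(b>1.4*g)&(b>60)
red=lambda r,g,b:(r>2.2*g)&(r>2.2*b)&(r>90)
E
python3 - <<'E'
from meas import *
im=cv2.imread('pics/top0.png')[:,:,::-1]
H=(215,130,330,290)
print('blue z.078');[print(*o) for o in blob(im,blue,.078,2,H)]
print('blue z.085');[print(*o) for o in blob(im,blue,.085,2,H)]
print('red .117');[print(*o) for o in blob(im,red,.117,3,H)]
print('green');[print(*o) for o in blob(im,lambda r,g,b:(g>1.5*r)&(g>1.5*b)&(g>50),.085,2,H)]
c=lambda x,y,z:pix2z('top',(130+x/2.1,130+y/2.1),z).round(4)[:2]
print('base',c(195,22,.01),c(278,20,.01),c(291,293,.01),c(207,297,.01))
print('lane far',c(588,42,.06),c(638,48,.06),'front',c(552,264,.03),c(602,269,.04))
wh=lambda r,g,b:(r+g+b>510)&(abs(r-g)<40)
print('core');[print(*o) for o in blob(im,lambda r,g,b:(r+g+b>520),.083,4,(390,180,430,260))]
org=lambda r,g,b:(r>1.7*g)&(r>2.5*b)&(r>90)
print('org');[print(*o) for o in blob(im,org,.09,6,(380,170,440,265))]
E
python3 -c "
import cv2
a=cv2.imread('pics/top0.png')
cv2.imwrite('pics/z1.png',cv2.hconcat([cv2.resize(a[130:280,215:315],(400,600),interpolation=cv2.INTER_NEAREST),cv2.resize(a[150:270,375:455],(400,600),interpolation=cv2.INTER_NEAREST)]))"
```

```text
blue z.078
275 [237.  201.8] [0.5937 0.212 ] [[0.6123, 0.2358], [0.6114, 0.1851], [0.5739, 0.1856], [0.5748, 0.2362]]
106 [240.2 264.5] [0.4262 0.2055] [[0.4307, 0.2358], [0.4332, 0.1745], [0.4218, 0.174], [0.4193, 0.2353]]
blue z.085
275 [237.  201.8] [0.5929 0.2111] [[0.6114, 0.2348], [0.6106, 0.1843], [0.5732, 0.1848], [0.5741, 0.2352]]
106 [240.2 264.5] [0.4261 0.2046] [[0.4306, 0.2349], [0.4331, 0.1738], [0.4217, 0.1733], [0.4193, 0.2343]]
red .117
44 [304.  183.5] [0.6342 0.0317] [[0.6344, 0.0435], [0.646, 0.0315], [0.6339, 0.02], [0.6223, 0.0319]]
34 [237.6 216.9] [0.5499 0.2061] [[0.5523, 0.2205], [0.5518, 0.1894], [0.5466, 0.1894], [0.5471, 0.2206]]
green
43 [237.7 213.3] [0.5623 0.2097] [[0.5659, 0.2247], [0.5653, 0.1929], [0.5573, 0.193], [0.5579, 0.2248]]
base [0.7743 0.258 ] [0.7751 0.1475] [0.4114 0.1356] [0.4083 0.2462]
lane far [ 0.7289 -0.2575] [ 0.72   -0.3222] front [ 0.4428 -0.2075] [ 0.4349 -0.2711]
core
org
35 [417.3 246.7] [ 0.4642 -0.2652] [[0.44, -0.2573], [0.4903, -0.2688], [0.4893, -0.2734], [0.439, -0.2619]]
35 [400.3 244.7] [ 0.4703 -0.2202] [[0.4461, -0.2124], [0.4964, -0.2238], [0.4954, -0.2283], [0.4451, -0.2169]]
34 [404.4 218.9] [ 0.5388 -0.2329] [[0.515, -0.2247], [0.5653, -0.2368], [0.5642, -0.2417], [0.5138, -0.2296]]
33 [421.4 220.8] [ 0.5328 -0.2779] [[0.5088, -0.2697], [0.5592, -0.2819], [0.5581, -0.2867], [0.5077, -0.2744]]
23 [425.5 198.1] [ 0.5933 -0.2905] [[0.5781, -0.2842], [0.61, -0.2931], [0.6089, -0.2974], [0.5769, -0.2885]]
```

View pics/z1.png

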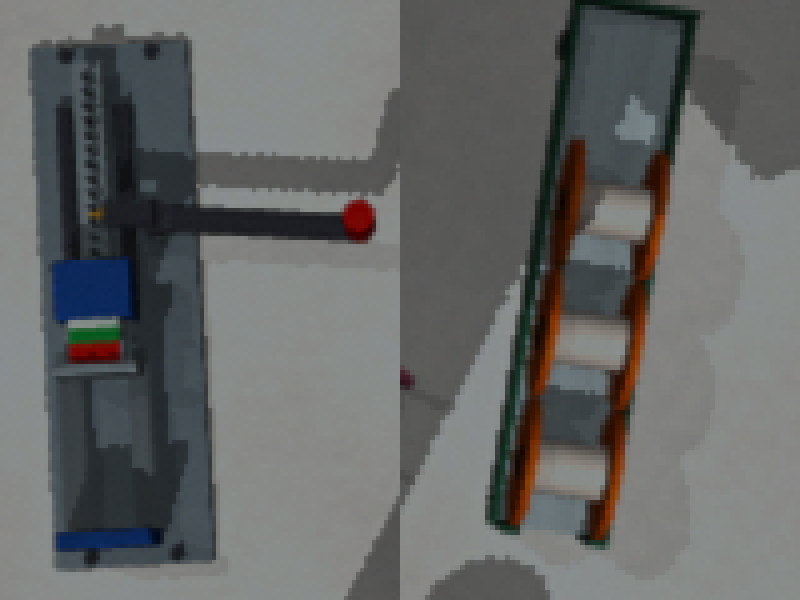

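```bash
cat > go.py <<'E'
import sys;from h import *
# usage: go.py x y z yaw -> units of remaining shift in tool axes, degrees
s=telemetry.get_state();x,y,z,yaw=map(float,sys.argv[1:5])
a=np.radians(s['eef_rot'][2]);d=np.array([x,y,z])-s['tcp_pos']
t=np.array([d[0]*np.cos(a)+d[1]*np.sin(a), d[0]*np.sin(a)-d[1]*np.cos(a), -d[2]])/.025
print('t',s['time_s'].__round__(2),'tcp',s['tcp_pos'].round(4),s['eef_rot'].round(1),'units',t.round(2),'dyaw',round((yaw-s['eef_rot'][2]+180)%360-180,1),'w',round(s['gripper_width'],4),'F',s['contact_force'].round(1))
E
python3 -m handwheel '[{"grip":-0.05,"travel":[0,0,0],"spin":-1},{"grip":-0.05,"travel":[0,0,0],"spin":-1},{"grip":-0.05,"travel":[0,0,0],"spin":-1},{"grip":-0.05,"travel":[0,0,0],"spin":-1},{"grip":-0.05,"travel":[0,0,0],"spin":-1},{"grip":-0.05,"travel":[0,0,0],"spin":-1}]' 15
python3 -m handwheel '[{"grip":-0.05,"travel":[0,0,0],"spin":-1},{"grip":-0.05,"travel":[0,0,0],"spin":-1},{"grip":-0.05,"travel":[0,0,0],"spin":-1},{"grip":-0.05,"travel":[0,0,0],"spin":-1},{"grip":-0.05,"travel":[0,0,0],"spin":-1},{"grip":-0.05,"travel":[0,0,0],"spin":-1}]'
python3 go.py .468 -.245 .18 -100
```

```text
time_s: 1.75
tcp_pos: [0.2288, -0.635, 0.2011]
eef_rot: [180.0, -0.0, -130.0]
contact_force: [-0.8, 0.1, -0.6]
gripper_width: 0.0464
gripper_force: 0.0
time_s: 2.5
tcp_pos: [0.2288, -0.635, 0.2011]
eef_rot: [-180.0, -0.0, -100.0]
contact_force: [-1.0, 0.7, 0.8]
gripper_width: 0.0459
gripper_force: 0.0
t 2.5 tcp [ 0.2288 -0.635   0.2011] [-180.   -0. -100.] units [-17.03  -6.71   0.84] dyaw 0.0 w 0.0459 F [-1.   0.7  0.8]
```

```bash
R='x'; 
python3 -m handwheel '[{"grip":-0.05,"travel":[-1,-0.4,0],"spin":0},{"grip":-0.05,"travel":[-1,-0.4,0],"spin":0},{"grip":-0.05,"travel":[-1,-0.4,0],"spin":0},{"grip":-0.05,"travel":[-1,-0.4,0],"spin":0},{"grip":-0.05,"travel":[-1,-0.4,0],"spin":0},{"grip":-0.05,"travel":[-1,-0.4,0],"spin":0},{"grip":-0.05,"travel":[-1,-0.4,0],"spin":0},{"grip":-0.05,"travel":[-1,-0.4,0],"spin":0}]' >/dev/null
python3 -m handwheel '[{"grip":-0.05,"travel":[-1,-0.4,0],"spin":0},{"grip":-0.05,"travel":[-1,-0.4,0],"spin":0},{"grip":-0.05,"travel":[-1,-0.4,0],"spin":0},{"grip":-0.05,"travel":[-1,-0.4,0],"spin":0},{"grip":-0.05,"travel":[-1,-0.4,0],"spin":0},{"grip":-0.05,"travel":[-1,-0.4,0],"spin":0},{"grip":-0.05,"travel":[-1,-0.4,0],"spin":0},{"grip":-0.05,"travel":[-1,-0.3,0.4],"spin":0}]' >/dev/null
python3 -m handwheel '[{"grip":-0.05,"travel":[-1,-0.4,0.4],"spin":0},{"grip":-0.05,"travel":[0,0,0],"spin":0}]' >/dev/null
python3 go.py .468 -.245 .063 -100
python3 - <<'E'
from h import *
im=save('side','s1.png')
for z in(.068,): print('spool center proj',proj('side',[.468,-.245,.068]), proj('side',telemetry.get_state()['tcp_pos']))
a=im[160:360,230:430,::-1];cv2.imwrite('pics/s1c.png',cv2.resize(a,(600,600),interpolation=cv2.INTER_CUBIC))
E
```

```text
t 4.75 tcp [ 0.4691 -0.2451  0.1805] [ 179.9    0.  -100.1] units [0.   0.04 4.7 ] dyaw 0.1 w 0.0458 F [-0.1 -0.4  0.8]
spool center proj [np.float64(319.8167110224854), np.float64(303.6047691183738)] [np.float64(318.96827776095813), np.float64(262.84256176163774)]
```

View pics/s1c.png

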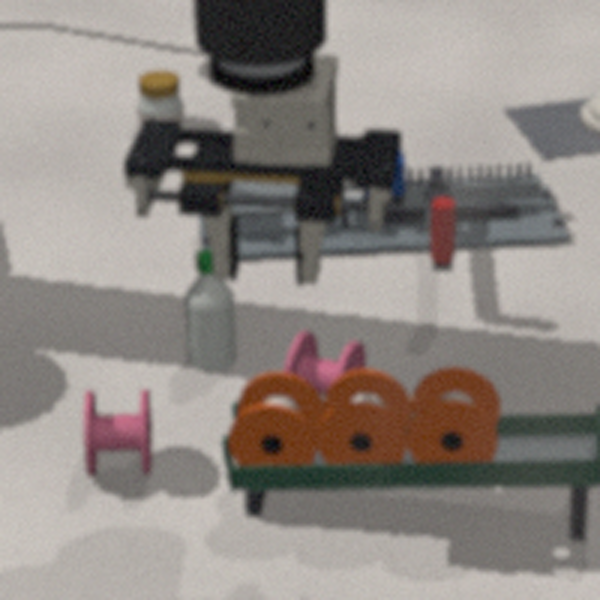

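```bash

python3 -m handwheel '[{"grip":-0.05,"travel":[0,-0.12,0.9],"spin":0},{"grip":-0.05,"travel":[0,0,0.9],"spin":0},{"grip":-0.05,"travel":[0,0,0.8],"spin":0},{"grip":-0.05,"travel":[0,0,0.8],"spin":0},{"grip":-0.05,"travel":[0,0,0.8],"spin":0},{"grip":-0.05,"travel":[0,0,0.5],"spin":0},{"grip":-0.05,"travel":[0,0,0],"spin":0}]'
python3 -m handwheel '[{"grip":0.5,"travel":[0,0,0],"spin":0},{"grip":0.6,"travel":[0,0,0],"spin":0},{"grip":0.6,"travel":[0,0,0],"spin":0},{"grip":0.6,"travel":[0,0,0],"spin":0}]' 20
python3 go.py .468 -.245 .063 -100
```

```text
time_s: 5.68
tcp_pos: [0.4711, -0.2472, 0.0631]
eef_rot: [179.9, -0.0, -100.2]
contact_force: [-0.5, -0.2, 0.6]
gripper_width: 0.0462
gripper_force: 0.0
time_s: 6.18
tcp_pos: [0.4719, -0.2469, 0.0638]
eef_rot: [-180.0, 0.0, -100.2]
contact_force: [0.6, 0.4, -0.2]
gripper_width: 0.0187
gripper_force: 0.0
t 6.17 tcp [ 0.4719 -0.2469  0.0638] [-180.     0.  -100.2] units [-0.05  0.17  0.03] dyaw 0.2 w 0.0187 F [ 0.6  0.4 -0.2]
```

```bash
python3 - <<'E'
from h import *
im=save('side','s2.png');i2=save('top','t2.png')
a=im[240:360,240:400,::-1];b=i2[160:280,350:470,::-1]
cv2.imwrite('pics/s2c.png',cv2.hconcat([cv2.resize(a,(400,300),interpolation=cv2.INTER_CUBIC),cv2.resize(b,(300,300),interpolation=cv2.INTER_CUBIC)]))
print(telemetry.get_state()['gripper_width'])
E
```

```text
0.01770402268182782
```

View pics/s2c.png

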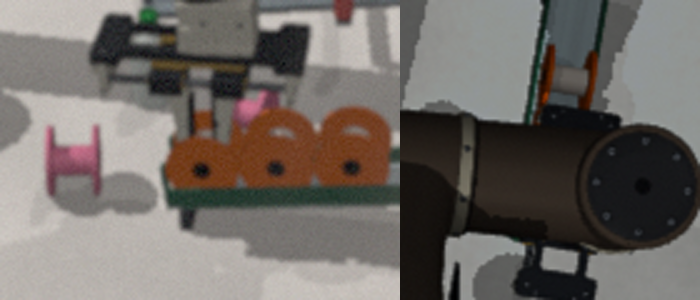

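```bash
python3 - <<'E'
from h import *
im=cv2.imread('pics/s1.png');s=6;x0,y0=265,195
a=cv2.resize(im[y0:y0+90,x0:x0+110],None,fx=s,fy=s,interpolation=cv2.INTER_CUBIC)
tcp=np.array([.4691,-.2451,.1805]);ty=np.array([-.985,.17,0])
for dz,col in((-.008,(0,255,0)),(0,(255,0,0)),(.011,(0,0,255)),(.058,(255,255,0))):
    for k in(-.033,0,.033):
        p=proj('side',tcp+k*ty+[0,0,dz]);cv2.circle(a,(int((p[0]-x0)*s),int((p[1]-y0)*s)),4,col,-1)
cv2.imwrite('pics/s1z.png',a)
E
```

```text
(no output)
```

View pics/s1z.png

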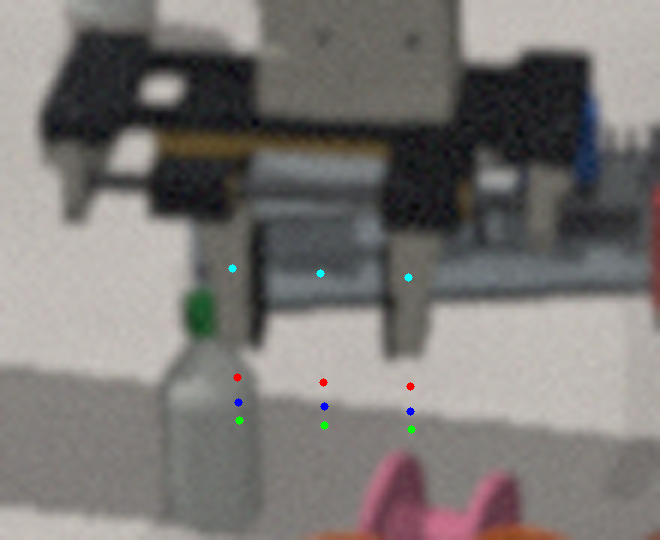

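```bash

python3 -m handwheel '[{"grip":-0.05,"travel":[0,0,0],"spin":0},{"grip":-0.05,"travel":[0,0,0],"spin":0},{"grip":-0.05,"travel":[0,0,0],"spin":0},{"grip":-0.05,"travel":[0,0,0.3],"spin":0},{"grip":-0.05,"travel":[0,0,0.3],"spin":0},{"grip":-0.05,"travel":[0,0,0.1],"spin":0},{"grip":-0.05,"travel":[0,0,0],"spin":0}]'
python3 go.py .472 -.247 .031 -100; python3 - <<'E'
from h import *
save('side','s3.png')
E
```

```text
time_s: 7.15
tcp_pos: [0.4715, -0.2469, 0.0457]
eef_rot: [180.0, -0.0, -100.2]
contact_force: [-0.2, 1.6, 0.1]
gripper_width: 0.0462
gripper_force: 0.0
t 7.15 tcp [ 0.4715 -0.2469  0.0457] [ 180.    -0.  -100.2] units [ 0.   -0.02  0.59] dyaw 0.2 w 0.0462 F [-0.2  1.6  0.1]
```

```bash

python3 -m handwheel '[{"grip":-0.05,"travel":[0,0,0.2],"spin":0},{"grip":-0.05,"travel":[0,0,0],"spin":0}]'
python3 -m handwheel '[{"grip":0.5,"travel":[0,0,0],"spin":0},{"grip":0.5,"travel":[0,0,0],"spin":0},{"grip":0.5,"travel":[0,0,0],"spin":0},{"grip":0.5,"travel":[0,0,0],"spin":0}]' 20
```

```text
time_s: 7.45
tcp_pos: [0.4715, -0.2468, 0.0407]
eef_rot: [180.0, 0.0, -100.2]
contact_force: [-0.2, -0.1, -0.2]
gripper_width: 0.0465
gripper_force: 0.0
time_s: 7.95
tcp_pos: [0.4722, -0.247, 0.0413]
eef_rot: [-180.0, -0.0, -100.2]
contact_force: [1.8, -0.8, -0.2]
gripper_width: 0.0295
gripper_force: 20.0
```

```bash

python3 -m handwheel '[{"grip":0.1,"travel":[0,0,0],"spin":0},{"grip":0.1,"travel":[0,0,0],"spin":0},{"grip":0.1,"travel":[0,0,0.2],"spin":0},{"grip":0.1,"travel":[0,0,0.2],"spin":0},{"grip":0.1,"travel":[0,0,0],"spin":0}]'
python3 -m handwheel '[{"grip":0.5,"travel":[0,0,0],"spin":0},{"grip":0.5,"travel":[0,0,0],"spin":0},{"grip":0.5,"travel":[0,0,0],"spin":0}]' 25
python3 -m handwheel '[{"grip":0.5,"travel":[0,0,-0.4],"spin":0},{"grip":0.5,"travel":[0,0,-0.8],"spin":0},{"grip":0.5,"travel":[0,0,-1],"spin":0},{"grip":0.5,"travel":[0,0,-1],"spin":0},{"grip":0.5,"travel":[0,0,-1],"spin":0},{"grip":0.5,"travel":[0,0,-1],"spin":0},{"grip":0.5,"travel":[0,0,-1],"spin":0},{"grip":0.5,"travel":[0,0,-1],"spin":0}]'
python3 go.py .48 .206 .2 -178; python3 - <<'E'
from h import *
im=save('side','s4.png');x0,y0=250,180
cv2.imwrite('pics/s4c.png',cv2.resize(im[y0:y0+150,x0:x0+160,::-1],None,fx=4,fy=4,interpolation=cv2.INTER_CUBIC))
print(proj('side',telemetry.get_state()['tcp_pos']))
E
```

```text
time_s: 8.57
tcp_pos: [0.4712, -0.2468, 0.0304]
eef_rot: [179.9, -0.0, -100.2]
contact_force: [-1.1, 0.2, 0.3]
gripper_width: 0.0391
gripper_force: 0.0
time_s: 8.95
tcp_pos: [0.4722, -0.247, 0.0312]
eef_rot: [-179.9, -0.0, -100.2]
contact_force: [2.0, -1.4, -1.4]
gripper_width: 0.0296
gripper_force: 25.0
time_s: 9.95
tcp_pos: [0.4708, -0.2467, 0.2124]
eef_rot: [180.0, 0.0, -100.2]
contact_force: [1.2, -0.1, -1.1]
gripper_width: 0.0294
gripper_force: 25.0
t 9.95 tcp [ 0.4708 -0.2467  0.2124] [ 180.     0.  -100.2] units [-17.89   2.84   0.5 ] dyaw -77.8 w 0.0294 F [ 1.2 -0.1 -1.1]
[np.float64(320.1773066692198), np.float64(249.773343849383)]
```

View pics/s4c.png

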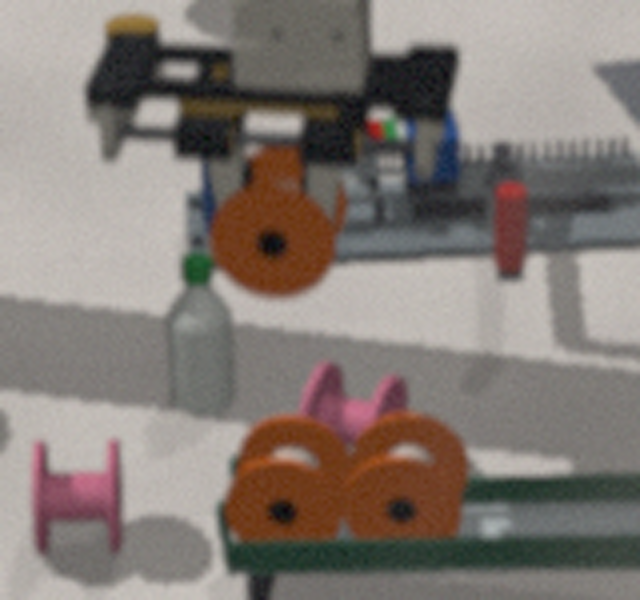

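```bash

python3 -m handwheel '[{"grip":0.5,"travel":[-1,0.16,0],"spin":0},{"grip":0.5,"travel":[-1,0.16,0],"spin":0},{"grip":0.5,"travel":[-1,0.16,0],"spin":0},{"grip":0.5,"travel":[-1,0.16,0],"spin":0},{"grip":0.5,"travel":[-1,0.16,0],"spin":0},{"grip":0.5,"travel":[-1,0.16,0],"spin":0},{"grip":0.5,"travel":[-1,0.16,0],"spin":0},{"grip":0.5,"travel":[-1,0.16,0],"spin":0}]' >/dev/null
python3 -m handwheel '[{"grip":0.5,"travel":[-1,0.16,0],"spin":0},{"grip":0.5,"travel":[-1,0.16,0],"spin":0},{"grip":0.5,"travel":[-1,0.16,0],"spin":0},{"grip":0.5,"travel":[-1,0.16,0],"spin":0},{"grip":0.5,"travel":[-1,0.16,0],"spin":0},{"grip":0.5,"travel":[-1,0.16,0],"spin":0},{"grip":0.5,"travel":[-1,0.16,0],"spin":0},{"grip":0.5,"travel":[-1,0.16,0],"spin":0}]' >/dev/null
python3 -m handwheel '[{"grip":0.5,"travel":[-1,0.1,0],"spin":0},{"grip":0.5,"travel":[-0.8,0.1,0],"spin":0},{"grip":0.5,"travel":[0,0,0.5],"spin":1},{"grip":0.5,"travel":[0,0,0.5],"spin":1},{"grip":0.5,"travel":[0,0,0.5],"spin":1},{"grip":0.5,"travel":[0,0,0],"spin":1},{"grip":0.5,"travel":[0,0,0],"spin":1},{"grip":0.5,"travel":[0,0,0],"spin":1}]' >/dev/null
python3 -m handwheel '[{"grip":0.5,"travel":[0,0,0],"spin":1},{"grip":0.5,"travel":[0,0,0],"spin":1},{"grip":0.5,"travel":[0,0,0],"spin":1},{"grip":0.5,"travel":[0,0,0],"spin":1},{"grip":0.5,"travel":[0,0,0],"spin":1},{"grip":0.5,"travel":[0,0,0],"spin":1},{"grip":0.5,"travel":[0,0,0],"spin":1},{"grip":0.5,"travel":[0,0,0],"spin":1}]' >/dev/null
python3 -m handwheel '[{"grip":0.5,"travel":[0,0,0],"spin":1},{"grip":0.5,"travel":[0,0,0],"spin":0.6},{"grip":0.5,"travel":[0,0,0],"spin":0}]'
python3 go.py .482 .2074 .0232 -178.1; python3 - <<'E'
from h import *
im=save('side','s5.png');x0,y0=270,150
i2=save('top','t5.png')
cv2.imwrite('pics/s5c.png',cv2.hconcat([cv2.resize(im[y0:y0+100,x0:x0+120,::-1],None,fx=4,fy=4,interpolation=cv2.INTER_CUBIC),cv2.resize(i2[170:270,205:285,::-1],None,fx=4,fy=4,interpolation=cv2.INTER_CUBIC)]))
p=telemetry.get_state()['tcp_pos'];print(proj('side',p+[0,0,.037]),proj('top',p+[0,0,.037]))
E
```

```text
time_s: 14.38
tcp_pos: [0.4825, 0.2035, 0.1735]
eef_rot: [-180.0, -0.0, -178.2]
contact_force: [0.6, -0.9, -1.6]
gripper_width: 0.0296
gripper_force: 25.0
t 14.38 tcp [0.4825 0.2035 0.1735] [-180.    -0.  -178.2] units [0.02 0.16 6.01] dyaw 0.1 w 0.0296 F [ 0.6 -0.9 -1.6]
[np.float64(319.71679206795574), np.float64(172.6747617817643)] [np.float64(234.1661215011809), np.float64(241.0239397077171)]
```

View pics/s5c.png

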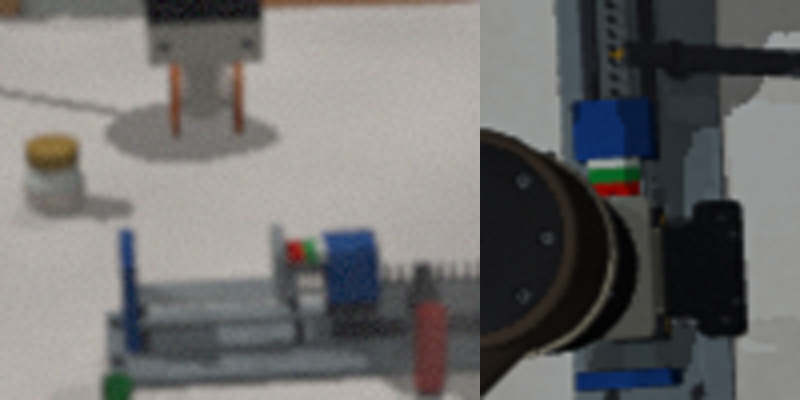

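```bash

python3 -m handwheel '[{"grip":0.5,"travel":[0.16,0.16,0.8],"spin":0},{"grip":0.5,"travel":[0,0,1],"spin":0},{"grip":0.5,"travel":[0,0,1],"spin":0},{"grip":0.5,"travel":[0,0,1],"spin":0},{"grip":0.5,"travel":[0,0,1],"spin":0},{"grip":0.5,"travel":[0,0,0.5],"spin":0},{"grip":0.5,"travel":[0,0,0.3],"spin":0},{"grip":0.5,"travel":[0,0,0.2],"spin":0}]'
python3 -m handwheel '[{"grip":0.5,"travel":[0,0,0.12],"spin":0},{"grip":0.5,"travel":[0,0,0],"spin":0}]'
python3 go.py .478 .2074 .0232 -178.1;
```

```text
time_s: 15.48
tcp_pos: [0.4788, 0.2075, 0.0287]
eef_rot: [180.0, 0.0, -178.2]
contact_force: [0.5, -0.7, -0.7]
gripper_width: 0.0294
gripper_force: 25.0
time_s: 15.72
tcp_pos: [0.4785, 0.2073, 0.0258]
eef_rot: [180.0, 0.0, -178.2]
contact_force: [-0.3, -0.1, -1.4]
gripper_width: 0.029
gripper_force: 25.0
t 15.72 tcp [0.4785 0.2073 0.0258] [ 180.     0.  -178.2] units [0.02 0.01 0.1 ] dyaw 0.1 w 0.029 F [-0.3 -0.1 -1.4]
```

```bash

python3 -m handwheel '[{"grip":0.5,"travel":[0,0,0.08],"spin":0},{"grip":0.5,"travel":[0,0,0.04],"spin":0}]'
python3 -m handwheel '[{"grip":0.2,"travel":[0,0,0],"spin":0},{"grip":0.1,"travel":[0,0,0],"spin":0},{"grip":0.1,"travel":[0,0,-0.4],"spin":0},{"grip":0.1,"travel":[0,0,-1],"spin":0},{"grip":0.1,"travel":[0,0,-1],"spin":0},{"grip":0.1,"travel":[0,0,-1],"spin":0},{"grip":0.1,"travel":[0,0,-1],"spin":0}]'
python3 go.py .634 .032 .14 -178.1; python3 - <<'E'
from h import *
im=save('side','s6.png');x0,y0=270,170
i2=save('top','t6.png')
cv2.imwrite('pics/s6c.png',cv2.hconcat([cv2.resize(im[y0:y0+90,x0:x0+120,::-1],None,fx=4,fy=4,interpolation=cv2.INTER_CUBIC),cv2.resize(i2[170:260,240:320,::-1],None,fx=4,fy=4,interpolation=cv2.INTER_CUBIC)]))
print(proj('side',[.634,.032,.117]),proj('top',[.634,.032,.117]))
E
```

```text
time_s: 15.98
tcp_pos: [0.4788, 0.2073, 0.0232]
eef_rot: [180.0, 0.0, -178.2]
contact_force: [-2.5, -2.0, 11.5]
gripper_width: 0.0292
gripper_force: 25.0
time_s: 16.85
tcp_pos: [0.4784, 0.2072, 0.1341]
eef_rot: [180.0, 0.0, -178.2]
contact_force: [1.0, -0.5, -0.6]
gripper_width: 0.0395
gripper_force: 0.0
t 16.85 tcp [0.4784 0.2072 0.1341] [ 180.     0.  -178.2] units [-6.   -7.2  -0.23] dyaw 0.1 w 0.0395 F [ 1.  -0.5 -0.6]
[np.float64(377.99179357047143), np.float64(227.7252112582148)] [np.float64(303.8981815334231), np.float64(183.5604547258223)]
```

View pics/s6c.png

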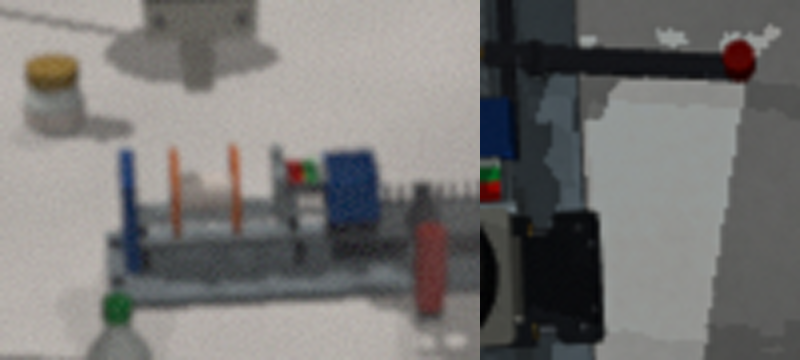

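```bash

python3 -m handwheel '[{"grip":-0.1,"travel":[-0.75,-0.9,0],"spin":0},{"grip":-0.1,"travel":[-0.75,-0.9,0],"spin":0},{"grip":-0.1,"travel":[-0.75,-0.9,0],"spin":0},{"grip":-0.1,"travel":[-0.75,-0.9,0],"spin":0},{"grip":-0.1,"travel":[-0.75,-0.9,0],"spin":0},{"grip":-0.1,"travel":[-0.75,-0.9,0],"spin":0},{"grip":-0.1,"travel":[-0.75,-0.9,0],"spin":0},{"grip":-0.1,"travel":[-0.75,-0.9,0],"spin":0}]' >/dev/null
python3 -m handwheel '[{"grip":-0.1,"travel":[0,0,0],"spin":-1},{"grip":-0.1,"travel":[0,0,0],"spin":-1},{"grip":-0.1,"travel":[0,0,0],"spin":-1},{"grip":-0.1,"travel":[0,0,0],"spin":-1},{"grip":-0.1,"travel":[0,0,0],"spin":-1},{"grip":-0.1,"travel":[0,0,0],"spin":-1},{"grip":-0.1,"travel":[0,0,0],"spin":-1},{"grip":-0.1,"travel":[0,0,0],"spin":-1}]' >/dev/null
python3 -m handwheel '[{"grip":-0.1,"travel":[0,0,0],"spin":-1},{"grip":-0.1,"travel":[0,0,0],"spin":-1},{"grip":-0.1,"travel":[0,0,0],"spin":-1},{"grip":-0.1,"travel":[0,0,0],"spin":-1},{"grip":-0.1,"travel":[0,0,0],"spin":-1},{"grip":-0.1,"travel":[0,0,0],"spin":-1},{"grip":-0.1,"travel":[0,0,0],"spin":-1},{"grip":-0.1,"travel":[0,0,0],"spin":-1}]' >/dev/null
python3 -m handwheel '[{"grip":-0.1,"travel":[0,0,0],"spin":-1},{"grip":-0.1,"travel":[0,0,0],"spin":-1},{"grip":-0.1,"travel":[0,0,0],"spin":-0.4},{"grip":-0.1,"travel":[0,0,0],"spin":0}]'
python3 go.py .634 .032 .05 -90; python3 - <<'E'
from h import *
im=save('side','s7.png');x0,y0=330,170
cv2.imwrite('pics/s7c.png',cv2.resize(im[y0:y0+90,x0:x0+100,::-1],None,fx=5,fy=5,interpolation=cv2.INTER_CUBIC))
E
```

```text
time_s: 20.45
tcp_pos: [0.6339, 0.032, 0.1325]
eef_rot: [180.0, 0.0, -86.2]
contact_force: [-0.0, 0.3, -0.6]
gripper_width: 0.0483
gripper_force: 0.0
t 20.45 tcp [0.6339 0.032  0.1325] [180.    0.  -86.2] units [-0.  -0.   3.3] dyaw -3.8 w 0.0483 F [-0.   0.3 -0.6]
```

View pics/s7c.png

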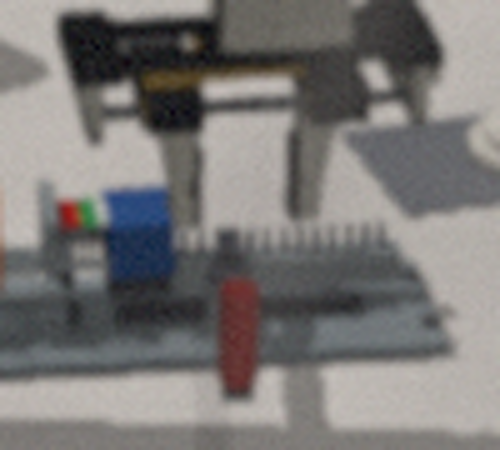

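```bash

python3 -m handwheel '[{"grip":-0.1,"travel":[0,0,0.8],"spin":0},{"grip":-0.1,"travel":[0,0,0.8],"spin":0},{"grip":-0.1,"travel":[0,0,0.8],"spin":0},{"grip":-0.1,"travel":[0,0,0.5],"spin":0},{"grip":-0.1,"travel":[0,0,0.3],"spin":0}]'
python3 -m handwheel '[{"grip":0.7,"travel":[0,0,0],"spin":0},{"grip":0.7,"travel":[0,0,0],"spin":0},{"grip":0.7,"travel":[0,0,0],"spin":0},{"grip":0.7,"travel":[0,0,0],"spin":0},{"grip":0.7,"travel":[0,0,0],"spin":0}]' 20
python3 go.py .6864 .0375 .0525 -86; python3 go.py .609 .035 .0525 -86
```

```text
time_s: 21.12
tcp_pos: [0.6339, 0.032, 0.052]
eef_rot: [180.0, -0.0, -86.2]
contact_force: [-0.2, 1.3, -0.5]
gripper_width: 0.0484
gripper_force: 0.0
time_s: 21.75
tcp_pos: [0.6343, 0.032, 0.0532]
eef_rot: [-180.0, 0.0, -86.2]
contact_force: [-0.8, -0.7, 4.0]
gripper_width: 0.0215
gripper_force: 20.0
t 21.75 tcp [0.6343 0.032  0.0532] [-180.     0.   -86.2] units [-0.08 -2.09  0.03] dyaw 0.2 w 0.0215 F [-0.8 -0.7  4. ]
t 21.75 tcp [0.6343 0.032  0.0532] [-180.     0.   -86.2] units [-0.19  1.    0.03] dyaw 0.2 w 0.0215 F [-0.8 -0.7  4. ]
```

```bash
cat > gauge.py <<'E'
from meas import *
c='top';im=viewer.capture(c)
H=(215,150,270,290)
grn=lambda r,g,b:(g>1.4*r)&(g>1.4*b)&(g>45)
rd=lambda r,g,b:(r>2*g)&(r>2*b)&(r>70)
for n,f,z in(('blue',blue,.078),('green',grn,.082),('red',rd,.082)):
    for o in blob(im,f,z,2,H,8): print(n,o[0],o[1],o[2],'x',min(q[0] for q in o[3]),max(q[0] for q in o[3]))
E
python3 gauge.py
python3 -m handwheel '[{"grip":0.7,"travel":[0,-0.6,0],"spin":0},{"grip":0.7,"travel":[0,-0.6,0],"spin":0},{"grip":0.7,"travel":[-0.03,-0.6,0],"spin":0},{"grip":0.7,"travel":[-0.06,-0.35,0],"spin":0},{"grip":0.7,"travel":[0,0,0],"spin":0}]'
python3 gauge.py; python3 go.py .609 .035 .0525 -86
```

```text
time_s: 22.42
tcp_pos: [0.6867, 0.0353, 0.0531]
eef_rot: [179.8, -0.2, -86.2]
contact_force: [-3.7, -9.0, 6.1]
gripper_width: 0.0212
gripper_force: 20.0
blue 26 [245.5 204.5] [0.586  0.1895] x 0.5654 0.602
t 22.48 tcp [0.6866 0.0352 0.053 ] [179.9  -0.2 -86.2] units [-0.2   3.1   0.02] dyaw 0.2 w 0.0217 F [-3.3 -9.6  6.4]
```

```bash
cat > gs.py <<'E'
import sys;from meas import *
c='side';im=cv2.imread(sys.argv[1])[:,:,::-1] if len(sys.argv)>1 else viewer.capture(c)
H=(290,185,375,250)
grn=lambda r,g,b:(g>1.4*r)&(g>1.2*b)&(g>45)
rd=lambda r,g,b:(r>1.8*g)&(r>2*b)&(r>70)
org=lambda r,g,b:(r>1.5*g)&(r>1.7*b)&(r>90)
r,g,b=[im[:,:,i].astype(int) for i in range(3)]
for n,f in(('blue',blue),('green',grn),('red/or',org)):
    m=f(r,g,b).astype(np.uint8);k=np.zeros_like(m);k[H[1]:H[3],H[0]:H[2]]=1
    N,L,S,C=cv2.connectedComponentsWithStats(m*k)
    print(n,[(S[i].tolist(),C[i].round(1).tolist()) for i in range(1,N) if S[i,4]>=4])
E
for f in pics/s6.png pics/s7.png ""; do python3 gs.py $f; done
```

```text
blue [([301, 208, 4, 30, 61], [302.2, 223.8]), ([351, 209, 14, 17, 188], [357.5, 216.8])]
green [([346, 211, 3, 5, 10], [347.3, 213.0]), ([296, 243, 7, 7, 38], [299.1, 246.2])]
red/or [([313, 209, 1, 7, 7], [313.0, 212.0]), ([328, 208, 1, 6, 6], [328.0, 210.5]), ([342, 211, 4, 5, 17], [343.4, 213.1]), ([313, 218, 2, 8, 11], [313.7, 221.5]), ([328, 219, 2, 7, 9], [328.8, 222.3])]
blue [([301, 208, 4, 30, 61], [302.2, 223.8]), ([352, 208, 13, 18, 196], [357.6, 216.6])]
green [([346, 210, 3, 6, 11], [347.3, 212.7]), ([296, 243, 7, 7, 44], [298.9, 246.0])]
red/or [([313, 209, 2, 7, 8], [313.1, 212.4]), ([328, 208, 1, 6, 6], [328.0, 210.5]), ([342, 210, 4, 6, 19], [343.5, 212.8]), ([313, 219, 2, 7, 11], [313.6, 222.0]), ([328, 220, 2, 6, 9], [328.7, 222.7])]
blue [([301, 208, 4, 30, 64], [302.2, 224.1]), ([348, 209, 12, 17, 192], [353.4, 216.8])]
green [([342, 211, 3, 5, 11], [343.2, 212.9]), ([296, 243, 7, 7, 42], [298.8, 246.1])]
red/or [([313, 209, 1, 8, 8], [313.0, 212.5]), ([328, 208, 1, 6, 6], [328.0, 210.5]), ([338, 211, 4, 5, 17], [339.4, 213.1]), ([328, 219, 2, 7, 8], [328.9, 222.1]), ([313, 220, 2, 6, 8], [313.8, 222.6])]
```

```bash

python3 -m handwheel '[{"grip":0.7,"travel":[0.08,0.6,0],"spin":0},{"grip":0.7,"travel":[0.08,0.65,0],"spin":0},{"grip":0.7,"travel":[0,0.65,0],"spin":0},{"grip":0.7,"travel":[-0.1,0.65,0],"spin":0},{"grip":0.7,"travel":[-0.16,0.65,0],"spin":0},{"grip":0.7,"travel":[0,0,0],"spin":0}]'
python3 gs.py
python3 -m handwheel '[{"grip":0.7,"travel":[0.16,-0.65,0],"spin":0},{"grip":0.7,"travel":[0.1,-0.65,0],"spin":0},{"grip":0.7,"travel":[0,-0.65,0],"spin":0},{"grip":0.7,"travel":[-0.08,-0.65,0],"spin":0},{"grip":0.7,"travel":[-0.08,-0.65,0],"spin":0},{"grip":0.7,"travel":[0,0,0],"spin":0}]'
python3 gs.py
```

```text
time_s: 23.28
tcp_pos: [0.6093, 0.0345, 0.0532]
eef_rot: [-179.8, -0.0, -86.2]
contact_force: [6.5, -5.5, -2.3]
gripper_width: 0.0218
gripper_force: 20.0
blue [([301, 208, 4, 30, 64], [302.2, 223.9]), ([348, 212, 5, 6, 20], [349.8, 214.4]), ([348, 221, 8, 5, 24], [351.0, 223.4])]
green [([296, 243, 7, 7, 43], [299.0, 246.0])]
red/or [([313, 209, 1, 7, 7], [313.0, 212.0]), ([328, 208, 1, 6, 6], [328.0, 210.5]), ([313, 219, 2, 7, 8], [313.9, 222.0]), ([328, 220, 2, 6, 8], [328.8, 222.5]), ([366, 226, 6, 21, 99], [368.9, 235.9])]
time_s: 24.08
tcp_pos: [0.6866, 0.0349, 0.0526]
eef_rot: [179.7, -0.2, -86.2]
contact_force: [-7.2, -10.0, 9.2]
gripper_width: 0.0217
gripper_force: 20.0
blue [([301, 208, 4, 30, 61], [302.3, 224.0]), ([344, 209, 13, 17, 200], [350.0, 217.1])]
green [([339, 211, 2, 5, 9], [339.6, 212.8]), ([296, 243, 7, 7, 43], [298.8, 246.1])]
red/or [([313, 209, 2, 7, 8], [313.1, 212.4]), ([328, 208, 3, 18, 23], [328.8, 216.1]), ([334, 211, 4, 5, 16], [335.9, 212.9]), ([313, 221, 2, 4, 5], [313.6, 222.2])]
```

```bash

python3 -m handwheel '[{"grip":0.7,"travel":[0.18,0.65,0],"spin":0},{"grip":0.7,"travel":[0.08,0.65,0],"spin":0},{"grip":0.7,"travel":[0,0.65,0],"spin":0},{"grip":0.7,"travel":[-0.1,0.65,0],"spin":0},{"grip":0.7,"travel":[-0.16,0.65,0],"spin":0},{"grip":0.7,"travel":[0,0,0],"spin":0}]' | grep -E "tcp|contact"
python3 -m handwheel '[{"grip":0.7,"travel":[0.16,-0.65,0],"spin":0},{"grip":0.7,"travel":[0.1,-0.65,0],"spin":0},{"grip":0.7,"travel":[0,-0.65,0],"spin":0},{"grip":0.7,"travel":[-0.08,-0.65,0],"spin":0},{"grip":0.7,"travel":[-0.08,-0.65,0],"spin":0},{"grip":0.7,"travel":[0,0,0],"spin":0}]'| grep -E "tcp|contact"
python3 gs.py
python3 -m handwheel '[{"grip":0.7,"travel":[0.08,0.65,0],"spin":0},{"grip":0.7,"travel":[0.08,0.65,0],"spin":0},{"grip":0.7,"travel":[0,0.65,0],"spin":0},{"grip":0.7,"travel":[-0.1,0.65,0],"spin":0},{"grip":0.7,"travel":[-0.16,0.65,0],"spin":0},{"grip":0.7,"travel":[0,0,0],"spin":0}]'| grep -E "tcp|contact"
python3 -m handwheel '[{"grip":0.7,"travel":[0.16,-0.65,0],"spin":0},{"grip":0.7,"travel":[0.1,-0.65,0],"spin":0},{"grip":0.7,"travel":[0,-0.65,0],"spin":0},{"grip":0.7,"travel":[-0.08,-0.65,0],"spin":0},{"grip":0.7,"travel":[-0.08,-0.65,0],"spin":0},{"grip":0.7,"travel":[0,0,0],"spin":0}]'| grep -E "tcp|contact"
python3 gs.py
```

```text
tcp_pos: [0.6094, 0.0322, 0.053]
contact_force: [7.0, -4.0, -3.8]
tcp_pos: [0.6868, 0.0325, 0.0525]
contact_force: [-6.6, -10.6, 7.7]
blue [([301, 208, 4, 30, 65], [302.3, 224.6]), ([341, 209, 13, 17, 197], [346.8, 217.1])]
green [([336, 211, 2, 6, 11], [336.5, 213.3]), ([296, 243, 7, 7, 42], [298.8, 246.1])]
red/or [([326, 207, 2, 19, 24], [326.8, 214.8]), ([311, 208, 2, 16, 19], [311.5, 215.4]), ([331, 211, 4, 5, 18], [332.5, 213.0])]
tcp_pos: [0.6094, 0.0322, 0.053]
contact_force: [6.6, -4.9, -3.1]
tcp_pos: [0.6868, 0.0323, 0.0524]
contact_force: [-6.9, -11.0, 7.4]
blue [([301, 208, 4, 30, 63], [302.2, 224.2]), ([337, 209, 14, 17, 197], [343.5, 217.1])]
green [([332, 211, 3, 5, 10], [333.3, 213.1]), ([296, 243, 7, 7, 44], [298.9, 246.1])]
red/or [([323, 208, 2, 19, 29], [323.6, 216.8]), ([308, 211, 1, 7, 7], [308.0, 214.0]), ([328, 211, 4, 6, 22], [329.5, 213.5]), ([308, 220, 2, 5, 7], [308.6, 222.1])]
```

```bash

python3 -m handwheel '[{"grip":0.7,"travel":[0.08,0.65,0],"spin":0},{"grip":0.7,"travel":[0.08,0.65,0],"spin":0},{"grip":0.7,"travel":[0,0.65,0],"spin":0},{"grip":0.7,"travel":[-0.1,0.65,0],"spin":0},{"grip":0.7,"travel":[-0.16,0.65,0],"spin":0},{"grip":0.7,"travel":[0,0,0],"spin":0}]'| grep -E "tcp|contact"
python3 -m handwheel '[{"grip":0.7,"travel":[0.16,-0.65,0],"spin":0},{"grip":0.7,"travel":[0.1,-0.65,0],"spin":0},{"grip":0.7,"travel":[0,-0.65,0],"spin":0},{"grip":0.7,"travel":[-0.08,-0.65,0],"spin":0},{"grip":0.7,"travel":[-0.08,-0.65,0],"spin":0},{"grip":0.7,"travel":[0,0,0],"spin":0}]'| grep -E "tcp|contact|time"
python3 gs.py; python3 gauge.py
python3 - <<'E'
from h import *
im=viewer.capture('side')
for r in (212,213,214):print(r,[tuple(int(v) for v in im[r,c]) for c in range(324,340)])
E
```

```text
tcp_pos: [0.6094, 0.0322, 0.053]
contact_force: [6.9, -4.2, -3.6]
time_s: 28.72
tcp_pos: [0.6868, 0.0324, 0.0525]
contact_force: [-6.7, -10.9, 8.7]
blue [([301, 208, 4, 30, 65], [302.2, 223.6]), ([334, 209, 13, 17, 196], [340.0, 217.3])]
green [([329, 211, 2, 6, 11], [329.5, 213.3]), ([296, 243, 7, 7, 43], [298.8, 246.1])]
red/or [([304, 209, 2, 18, 22], [304.6, 217.0]), ([319, 208, 3, 7, 13], [320.0, 210.8]), ([324, 211, 4, 6, 18], [325.9, 213.6]), ([320, 218, 2, 9, 14], [320.5, 222.7])]
212 [(108, 61, 63), (127, 46, 44), (143, 36, 35), (143, 59, 40), (116, 100, 59), (71, 120, 67), (65, 131, 79), (111, 152, 115), (151, 166, 158), (129, 138, 145), (84, 99, 132), (47, 74, 123), (40, 72, 125), (34, 69, 124), (42, 73, 124), (45, 78, 126)]
213 [(107, 74, 75), (115, 34, 37), (139, 27, 31), (144, 46, 32), (116, 88, 44), (70, 112, 57), (63, 131, 75), (104, 144, 112), (145, 159, 148), (136, 144, 149), (96, 107, 135), (54, 83, 130), (44, 76, 126), (40, 74, 125), (41, 75, 123), (42, 75, 125)]
214 [(105, 74, 77), (118, 45, 44), (131, 24, 18), (141, 48, 33), (116, 85, 45), (77, 115, 61), (60, 123, 74), (99, 139, 104), (146, 159, 146), (137, 143, 144), (100, 112, 137), (57, 78, 125), (42, 70, 124), (44, 75, 125), (45, 75, 126), (41, 73, 125)]
```

```bash

python3 -m handwheel '[{"grip":0.7,"travel":[0.08,0.65,0],"spin":0},{"grip":0.7,"travel":[0.08,0.65,0],"spin":0},{"grip":0.7,"travel":[0,0.65,0],"spin":0},{"grip":0.7,"travel":[-0.1,0.65,0],"spin":0},{"grip":0.7,"travel":[-0.16,0.65,0],"spin":0},{"grip":0.7,"travel":[0,0,0],"spin":0}]'| grep -E "tcp|contact"
python3 -m handwheel '[{"grip":0.7,"travel":[0.16,-0.65,0],"spin":0},{"grip":0.7,"travel":[0.1,-0.65,0],"spin":0},{"grip":0.7,"travel":[0,-0.65,0],"spin":0},{"grip":0.7,"travel":[-0.08,-0.65,0],"spin":0},{"grip":0.7,"travel":[-0.08,-0.65,0],"spin":0},{"grip":0.7,"travel":[0,0,0],"spin":0}]'| grep -E "tcp|contact|time"
python3 gs.py
python3 - <<'E'
from h import *
im=viewer.capture('side')
for r in (212,213,214):print(r,[tuple(int(v) for v in im[r,c]) for c in range(318,338)])
E
```

```text
tcp_pos: [0.6094, 0.0322, 0.053]
contact_force: [6.3, -3.5, -4.2]
time_s: 30.38
tcp_pos: [0.6868, 0.0323, 0.0525]
contact_force: [-7.6, -10.6, 8.5]
blue [([301, 208, 4, 30, 62], [302.2, 224.2]), ([331, 209, 13, 18, 195], [336.8, 217.6])]
green [([329, 211, 1, 6, 6], [329.0, 213.5]), ([296, 243, 7, 7, 43], [298.8, 246.1])]
red/or [([304, 209, 2, 17, 19], [304.3, 217.1]), ([319, 208, 3, 19, 26], [319.8, 215.7]), ([324, 212, 4, 5, 19], [325.6, 213.9])]
212 [(166, 138, 125), (163, 99, 71), (154, 87, 54), (126, 94, 86), (97, 90, 92), (96, 70, 71), (118, 46, 50), (143, 36, 38), (153, 46, 38), (136, 75, 49), (97, 112, 64), (59, 121, 80), (40, 101, 102), (39, 81, 117), (37, 73, 126), (47, 76, 128), (43, 74, 126), (42, 74, 122), (45, 77, 126), (42, 72, 123)]
213 [(170, 144, 135), (169, 114, 90), (157, 95, 69), (136, 109, 103), (113, 110, 111), (106, 86, 88), (111, 46, 44), (137, 27, 22), (156, 36, 28), (146, 74, 45), (102, 108, 56), (57, 118, 71), (45, 107, 96), (42, 86, 118), (46, 80, 127), (44, 74, 126), (38, 70, 123), (45, 78, 129), (48, 78, 128), (49, 79, 126)]
214 [(180, 161, 151), (170, 121, 105), (157, 99, 76), (134, 110, 101), (120, 117, 119), (107, 89, 92), (109, 46, 47), (134, 25, 26), (148, 34, 22), (143, 69, 39), (110, 109, 58), (63, 115, 67), (43, 103, 88), (44, 82, 114), (41, 74, 123), (41, 73, 125), (45, 76, 127), (41, 73, 124), (45, 73, 125), (41, 71, 124)]
```

```bash

python3 -m handwheel '[{"grip":0.2,"travel":[0,0,0],"spin":0},{"grip":-0.1,"travel":[0,0,0],"spin":0},{"grip":-0.1,"travel":[0,0,0],"spin":0},{"grip":-0.1,"travel":[0,0,-0.5],"spin":0},{"grip":-0.1,"travel":[0,0,-1],"spin":0},{"grip":-0.1,"travel":[0,0,-1],"spin":0},{"grip":-0.1,"travel":[0,0,-1],"spin":0},{"grip":-0.1,"travel":[0,0,-1],"spin":0}]'
python3 -m handwheel '[{"grip":-0.1,"travel":[1,0,-0.5],"spin":0},{"grip":-0.1,"travel":[1,0,0],"spin":0},{"grip":-0.1,"travel":[1,0,0],"spin":0},{"grip":-0.1,"travel":[1,0,0],"spin":0},{"grip":-0.1,"travel":[1,0,0],"spin":0},{"grip":-0.1,"travel":[1,0,0],"spin":0},{"grip":-0.1,"travel":[1,0,0],"spin":0},{"grip":-0.1,"travel":[0,0,0],"spin":0}]'
python3 gs.py; python3 gauge.py
python3 - <<'E'
from meas import *
im=save('top','t9.png')
print([tuple(int(v) for v in im[r,238]) for r in range(214,250)])
[print(o[1],o[2]) for o in blob(im,lambda r,g,b:(r>1.7*g)&(r>2.5*b)&(r>90),.068,6,(210,130,450,270))]
for t in('bottle','jar','brush'):
    for c in('top','side'):print(t,c,[(round(d['p'],2),np.round(d['position'])) for d in models.find_in(c,t)[:1]])
E
```

```text
time_s: 31.48
tcp_pos: [0.6894, 0.0357, 0.1672]
eef_rot: [-179.9, 0.0, -86.2]
contact_force: [-0.1, 0.3, -0.8]
gripper_width: 0.0483
gripper_force: 0.0
time_s: 32.48
tcp_pos: [0.7005, -0.1417, 0.1773]
eef_rot: [180.0, -0.0, -86.3]
contact_force: [0.1, 0.5, -0.3]
gripper_width: 0.0481
gripper_force: 0.0
blue [([301, 208, 4, 30, 59], [302.2, 223.7]), ([331, 209, 13, 18, 194], [336.9, 217.5])]
green [([329, 211, 1, 5, 5], [329.0, 213.0]), ([296, 243, 7, 7, 44], [298.9, 246.0])]
red/or [([304, 209, 1, 11, 11], [304.0, 214.0]), ([319, 208, 2, 18, 23], [319.8, 215.1]), ([324, 211, 4, 6, 20], [325.6, 213.8]), ([305, 222, 1, 4, 4], [305.0, 223.5])]
blue 285 [238.4 224.8] [0.5319 0.2091] x 0.5101 0.5525
blue 107 [240.2 264.5] [0.4261 0.2054] x 0.4191 0.433
green 29 [238.6 233.7] [0.5081 0.2083] x 0.5042 0.5101
red 58 [239.2 237.4] [0.4981 0.207 ] x 0.491 0.505
red 49 [241.5 244.1] [0.4803 0.201 ] x 0.4753 0.4842
[(62, 69, 73), (55, 61, 64), (61, 68, 70), (62, 69, 75), (24, 51, 105), (14, 47, 107), (15, 48, 105), (14, 47, 104), (15, 46, 103), (12, 46, 104), (15, 48, 107), (15, 48, 107), (14, 49, 107), (16, 49, 109), (14, 48, 108), (15, 49, 109), (17, 49, 110), (16, 48, 110), (14, 62, 93), (9, 105, 47), (18, 106, 37), (78, 63, 25), (138, 18, 9), (141, 7, 3), (138, 10, 5), (94, 6, 2), (66, 17, 18), (60, 67, 70), (61, 68, 72), (103, 57, 30), (159, 64, 0), (143, 80, 42), (148, 138, 132), (150, 144, 138), (157, 155, 148), (158, 157, 149)]
[239.1 243.9] [0.4813 0.209 ]
[239.1 237. ] [0.4998 0.2087]
[417.  246.7] [ 0.465  -0.2681]
[404.7 218.4] [ 0.5418 -0.2369]
[240. 261.] [0.4356 0.2073]
[400.2 244.2] [ 0.4725 -0.2229]
bottle top [(0.6, array([334., 265.]))]
bottle side [(0.63, array([385., 316.]))]
jar top [(0.81, array([154., 289.]))]
jar side [(0.76, array([282., 194.]))]
brush top [(0.4, array([334., 266.]))]
brush side [(0.64, array([390., 385.]))]
```

```bash
python3 -c "
from plant import close_job
print(close_job())"
```

```text
the job is handed in; nothing more can be done
None
```

The front spool is in the V-cradle, clamped against the end plate by the lever alone. The gauge shows green at the carriage's edge with no white left, the lever is released and the arm is clear. The job was handed in at about 33 s, and the other two spools, the bottle, the jar and the brush were left in place.

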